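# Shift the boiled kettle and slide the soup onto the large zone

## Robot

A 7-joint arm with a two-finger parallel gripper is mounted at the origin on a cart in front of the work surface, level with it; the furniture and walls round the work are solid. World frame = base frame: x ahead of the robot, y to its left, z up, the work surface at z = 0. Lengths are in m, angles in rad, forces in N, time in s.
With the tool pointing down it reaches from about 0.35 to 0.775 m from the base axis. Payload 3.1 kg.
Tool frame: the origin (TCP) lies between the finger pads; the fingertips stand 25 mm ahead of it and the grasp point (between the pads) lies 6 mm ahead of it; z points along the fingers, y is the line along which they close (so a half turn about z gives the same grasp; the last joint's range is limited). The gripper opens to 85 mm and grips with 20 to 120 N. Pads are 22 mm wide; open, the fingers measure 114 mm over their backs; the gripper's body (76 mm by 85 mm) begins 54 mm behind the grasp point. The pads swing forward as they close: fully open they stand 13 mm farther back than shut.
Start: joints at [1.174, 0.311, 0.014, 1.512, -0.004, 1.319, -0.027], TCP at [0.191, -0.516, 0.256] pointing down, gripper open.
Joint ranges: [-2.7, 2.7], [-0.3, 1.91], [-1.27, 1.3], [0.12, 2.57], [-1.44, 4.58], [0.2, 2.03], [-3.05, 3.05]. Speed limits (rad/s): [2.79, 2.79, 3.14, 3.14, 3.14, 3.14, 3.14].

## Interface

Orientations are given as a unit quaternion [x, y, z, w].
In Python, from rig import robot, eyes gives the robot as it stands. The module is installed in compiled form; this text tells all that it offers.
- The arm moves only by the shell command python3 -m pendant 'ROWS' [FORCE]. ROWS is text: rows parted by semicolons, each of 7 numbers parted by spaces: the shift along the world's x, y, z as a fraction of full scale, then the turn, a rotation vector about the world's x, y, z as a fraction of full scale, then the opening in per cent of the stroke, from 0 (shut) to 100 (fully open). In form: dx dy dz ax ay az claw; .... A call has 1 to 20 rows; each row shifts and turns the commanded pose from where the row before left it; what a row does not reach is not made up. Full scale, the value 1, is 30 mm for a shift and 4 degrees for a turn. A row lasts 1/12 s, in which the tool goes at most 41.7 mm and 7.16 degrees, less where a joint would pass 70% of its speed; a pose out of reach is approached as far as the arm can. A call with a number of a shift or a turn outside -1 to 1 is refused whole. A call with a gripper value outside its range is refused whole. The fingers move at their own pace and stop on an object; FORCE is the grip in N (left out, the last holds). Time passes only in rows, so rows that do not move let the fingers close. It gives the time, the measured TCP pose, the force, the opening and the grip force at its end, in the units of the state.
- robot.sense(): the state, without advancing time (a new reading comes with each control period).
- eyes.snapshot(name): name is "scene" or "top"; returns a dict with "image" (480x640x3 uint8, red, green, blue), "intrinsics" (3x3 intrinsics, pixels), "xyz" and "rotation" of the camera in the world. Camera axes: x right, y up, looking along -z (the intrinsics and any distortion apply to the point x, -y, -z); pixel columns grow to the right and rows downward; lengths in m; the calibration is good to about 2 mm. A picture is of the moment at which its call begins. There is no depth.
- robot.close_job(): hands the job in; it is judged then, once.
The state is a dict: "clock": time; "q": joint angles; "joint_velocities": joint speeds; "tau": joint torques, N m; "ee_pos": TCP position; "ee_rot": TCP orientation; "contact_force": force on the tool from outside, world axes, zero at the start; "moment": the same for the moment, N m; "opening": finger opening in m; "gripper_force": force on a finger pad.
Only numpy, scipy, OpenCV 4.12 (cv2) and the standard library are available. Lean on these libraries where they do the work, as an engineer would, in place of code of your own. Each camera call takes 0.05 s, during which the arm holds its last target. There are 200 camera calls.

## Task

The kettle has boiled and the soup pot now needs the large cooking zone. First slide the kettle across the glass from the large zone to the free middle-sized zone, then slide the two-handled pot from the small zone onto the large one, each centred on its ring. Both are full: keep them flat on the glass all the way without lifting or tipping them, do not knock them together, and leave the things standing around where they are.

Things in the scene. Friction and masses are not known exactly. Their poses are not given: they have to be found in the camera images.
- hob: Black glass hob fixed in the worktop, 410 mm deep (its x) by 570 mm wide (its y), its glass 6 mm above the worktop; origin at its centre, at worktop level. Large zone in its right half; middle-sized and small zone in its left half, one in front of the other, in either order. A wall cabinet hangs above x > 0.639 m where y < 0.02 m, from z = 0.395 m up: keep the wrist clear.
- zone_large: Large cooking zone, a thin grey printed circle 210 mm across with a small cross in its centre; flat on the glass. Origin at its centre, on the glass (z = 0.006). The kettle starts here.
- zone_middle: Middle-sized cooking zone, a printed circle 180 mm across; origin at its centre, on the glass. Free at the start; 214 mm from the small zone's centre.
- zone_small: Small cooking zone, a printed circle 145 mm across; origin at its centre, on the glass. The pot starts here.
- kettle: Closed steel stove kettle, about 0.8 kg: round body 192 mm across near its foot (172 at 70 mm, 140 at 100 mm height), 115 mm high, centred at (0, -18) mm of its frame; lid to 127 mm, lid knob to 148 mm. The spout sticks out to +y, as far as y = 110 mm; it is 42 mm wide and 50 to 124 mm above the underside. Origin on the underside, z up.
- kettle_grip (a point): Top of the kettle's black arched handle, 234 mm above its underside, above the body's centre. The arch is 26 mm wide along the kettle's x and stands in the kettle's x = 0 plane (solid beneath), so it is pinched from above with the fingers closing along the kettle's x.
- kettle_base (a point): Centre of the kettle's round underside.
- pot: Lidded steel pot, about 0.75 kg (the lid stays on): body 150 mm across (155 at the rim), 91 mm high, lid to 110 mm, black lid knob 37 mm across to 136 mm. Two loop handles of 10 mm bar stand out level at its +x and -x sides to 119 mm from the centre; each loop is 50 mm wide along its y, 65 to 79 mm above the underside. Origin at the centre of its underside, z up.
- pot_grip_a (a point): Middle of the loop handle on the pot's +x side, 95 mm from the pot's centre and 72 mm above its underside; the loop is 50 mm wide there.
- pot_grip_b (a point): The same on the pot's -x side.
- pepper_mill: Brown wooden pepper mill, 58 mm across, 170 mm high, on the glass at the back, between the zones. Origin under its centre. Leave it alone.
- salt_shaker: Glass salt shaker with a grey cap, 44 mm across, 90 mm high, on the front of the glass, between the zones. Origin under its centre. Leave it alone.
- ribbed_mug: Ribbed pale stoneware mug, 110 mm across, 104 mm high, its handle out to y = -73 mm; origin underneath, the cup's centre at y = +18 mm. Right of the hob. Leave it alone.
- balm_tin: Flat round pale tin, 90 mm across, 32 mm high, right of the hob. Origin under its centre. Leave it alone.

How it is judged:
On the way, in this order (a step that is already met when the one before it is completed fails the run):
1. the kettle stands centred on the middle-sized zone (horizontal distance between kettle_base and zone_middle below 0.02 m), for 0.2 s.
2. the pot stands centred on the large zone (horizontal distance between pot and zone_large below 0.02 m), for 0.2 s.
At the end, for the whole second after the job is handed in: The kettle's base is centred within 20 mm on the middle-sized zone and the pot within 20 mm on the large zone, both standing flat on the glass, released and at rest (horizontal distance between kettle_base and zone_middle below 0.02 m and horizontal distance between pot and zone_large below 0.02 m and height (world z) of each of kettle, pot below 0.01 m and angle between each of kettle, pot's own z axis and vertical below 0.05 rad and linear speed of each of kettle, pot below 0.02 m/s); the robot touches nothing.
It fails at once if the kettle is lifted (more than 6 mm off the glass) or tipped (more than about 7 degrees) (height (world z) of kettle_base above 0.012 m or angle between kettle's own z axis and vertical above 0.12 rad).
It fails at once if the pot is lifted (more than 6 mm off the glass) or tipped (more than about 7 degrees) (height (world z) of pot above 0.012 m or angle between pot's own z axis and vertical above 0.12 rad).
It fails at once if kettle and pot are knocked together (more than 5 N) (contact force between kettle and pot above 5 N).
It fails at once if a thing standing around is shifted by more than 20 mm (distance of any of pepper_mill, salt_shaker, ribbed_mug, balm_tin from where it was at the start of the episode above 0.02 m).
It also fails if it takes over 58 s, if anything falls off the work surface, if the arm or the gripper's body presses on something with over 40 N, if the wrist force passes 120 N, or if a joint passes its speed limit or range.

## Working session

There is one attempt and no reset: what is moved stays moved. The work goes in short steps, Python scripts to look and compute and a shell command to move; the robot and the scene stay as the last step left them, time stands still between calls to the robot, and variables do not carry over. Pictures are saved under pics/ and viewed, at most 11 in all, crops included, and the job is handed in when it is done.

```bash
mkdir -p pics
python3 - <<'E'
from rig import robot, eyes
import cv2,numpy as np,json
for n in ("scene","top"):
    s=eyes.snapshot(n); cv2.imwrite(f"pics/{n}0.png",s["image"][:,:,::-1])
    print(n,s["intrinsics"],s["xyz"],s["rotation"],[k for k in s])
r=robot.sense(); print(r)
E
```

```text
scene [[523.1504385    0.         311.04704205]
 [  0.         523.1504385  233.70991899]
 [  0.           0.           1.        ]] [-0.08687864  0.26096443  1.01812308] [-0.18222716  0.2679629   0.77031754 -0.54918125] ['image', 'intrinsics', 'xyz', 'rotation']
top [[478.78723831   0.         317.01112643]
 [  0.         478.78723831 235.49200708]
 [  0.           0.           1.        ]] [0.30736576 0.0293774  1.42596191] [-0.06177749  0.06162744  0.71190434 -0.69683414] ['image', 'intrinsics', 'xyz', 'rotation']
{'clock': 0.1, 'q': array([ 1.17427438,  0.31170898,  0.01398435,  1.51290897, -0.00440499,
        1.31917036, -0.02718132]), 'joint_velocities': array([ 1.16478530e-04, -3.70641122e-03,  2.64818483e-04, -3.37024834e-03,
        4.06322533e-04, -9.95225572e-05, -5.92549914e-04]), 'tau': array([ 1.13111939e-03, -3.80856407e+01,  1.47108994e-01, -2.31240571e+01,
        1.25387413e-02,  8.17581138e-03, -8.81534952e-07]), 'ee_pos': array([ 0.19089678, -0.51517346,  0.25528991]), 'ee_rot': array([ 9.84294318e-01,  1.76531936e-01, -2.32092609e-04, -1.05725904e-03]), 'contact_force': array([-0.05568266,  0.16981725, -0.5552021 ]), 'moment': array([-0.0259377 ,  0.02104417,  0.03409032]), 'gripper_force': 0.0, 'opening': 0.08527026671793589}
```

View pics/scene0.png

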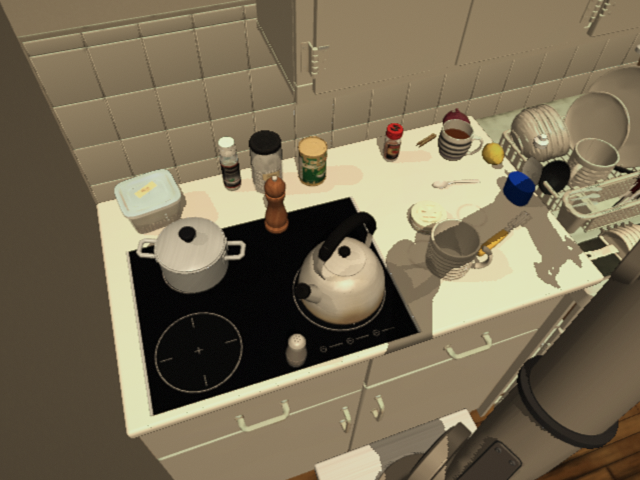

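View pics/top0.png

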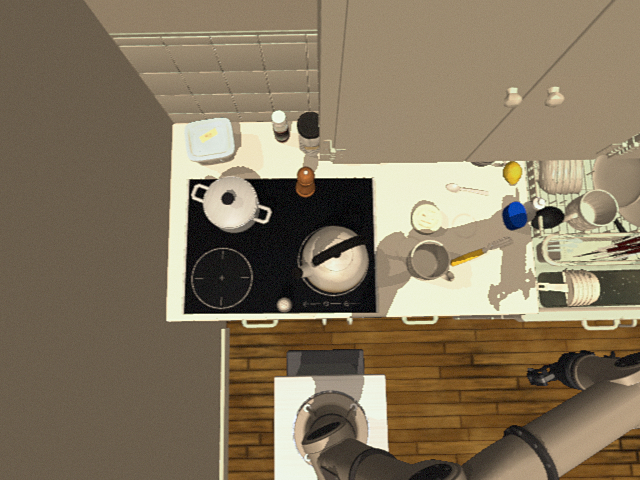

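The scene view shows the pot at the back left (knob about (187,234)), the kettle on the right zone (handle top about (350,230), spout to the left front), and the free ring at the front left (centre (199,351)). The top view agrees: free ring (222,278), pot (230,204), kettle (335,260). I'll zoom in to get exact pixels.

```bash
cat > h.py <<'E'
import numpy as np, cv2
from rig import robot, eyes
from scipy.spatial.transform import Rotation as R
def cam(s): return s["intrinsics"],np.array(s["xyz"]),R.from_quat(s["rotation"]).as_matrix()
def ray(c,p):
    K,o,M=c; d=np.linalg.inv(K)@[p[0],p[1],1]; d=M@[d[0],-d[1],-d[2]]; return o,d/np.linalg.norm(d)
def plane(c,p,z):
    o,d=ray(c,p); return o+d*(z-o[2])/d[2]
def tri(c1,p1,c2,p2):
    o1,d1=ray(c1,p1);o2,d2=ray(c2,p2)
    t=np.linalg.lstsq(np.c_[d1,-d2],o2-o1,rcond=None)[0]
    a,b=o1+t[0]*d1,o2+t[1]*d2; return (a+b)/2,np.linalg.norm(a-b)
def proj(c,X):
    K,o,M=c; v=M.T@(np.array(X)-o); u=K@[v[0],-v[1],-v[2]]; return u[:2]/u[2]
def crop(im,x,y,w,h,f,name):
    m=cv2.resize(im[y:y+h,x:x+w,::-1],None,fx=f,fy=f,interpolation=cv2.INTER_CUBIC)
    for i in range(0,w,20): cv2.putText(m,str(x+i),(int(i*f),10),0,.35,(0,255,255),1); cv2.line(m,(int(i*f),12),(int(i*f),20),(0,255,255),1)
    for i in range(0,h,20): cv2.putText(m,str(y+i),(0,int(i*f)+4),0,.35,(0,255,255),1)
    cv2.imwrite(name,m)
E
python3 - <<'E'
from h import *
s=eyes.snapshot("scene");t=eyes.snapshot("top")
crop(s["image"],125,190,275,206,2.9,"pics/s1.png"); crop(t["image"],180,165,200,150,4,"pics/t1.png")
E
```

```text
(no output)
```

View pics/s1.png

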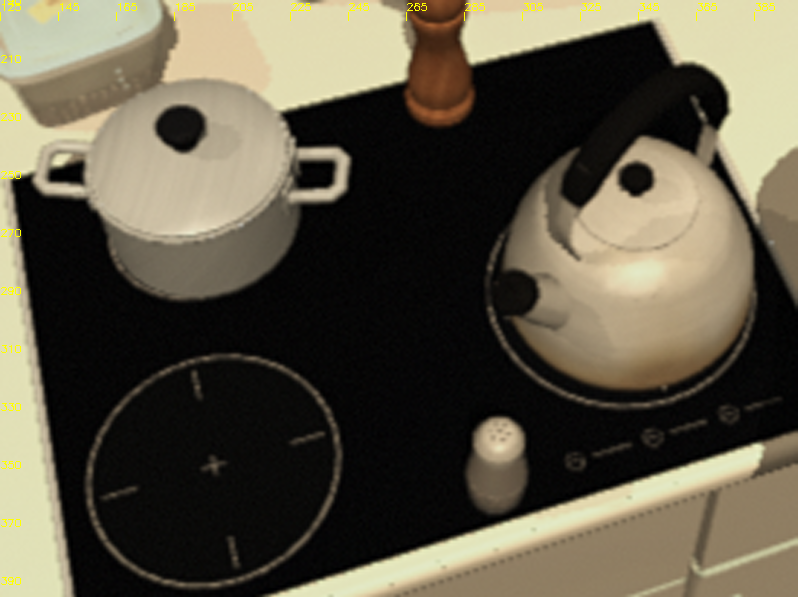

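View pics/t1.png

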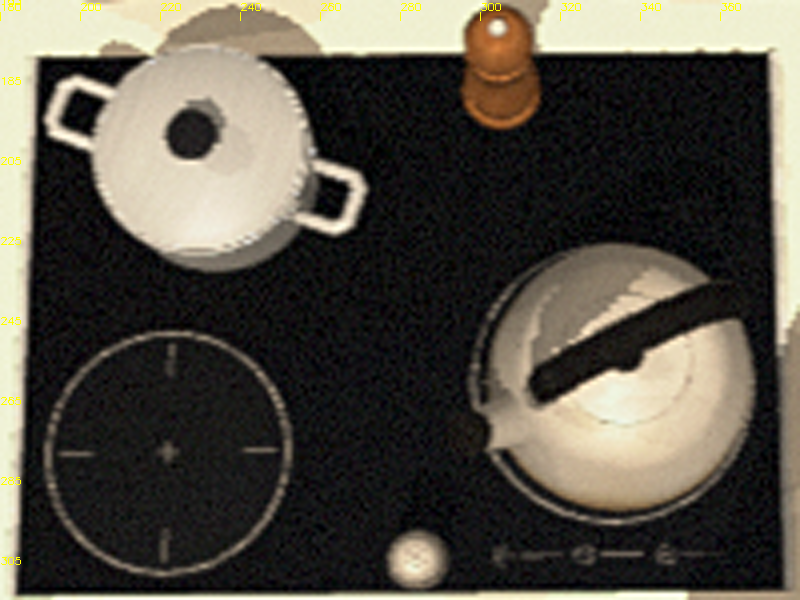

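```bash
cat > m.py <<'E'
from h import *
from scipy.optimize import least_squares
s=eyes.snapshot("scene");t=eyes.snapshot("top"); cs,ct=cam(s),cam(t)
S=lambda u,v:(125+u/2.9,190+v/2.9)
T=lambda u,v:(180+u/4,165+v/4)
np.set_printoptions(precision=4,suppress=True)
P=dict(mid=((214,465),(168,452)),potknob=((181,118),(191,131)),hL=((42,168),(60,110)),hR=((340,174),(352,200)),
 ketknob=((636,174),(628,352)),spout=((517,293),(472,428)),salt=((499,433),(417,557)),archF=((578,190),(540,388)),archB=((722,100),(740,296)))
for k,(a,b) in P.items():
    X,e=tri(cs,S(*a),ct,T(*b)); print(k,X,"gap %.4f"%e)
def ring(c,pts,r):
    X=np.array([plane(c,p,.006)[:2] for p in pts]); f=least_squares(lambda p:np.hypot(*(X-p).T)-r,X.mean(0)); return f.x,f.fun
print("mid plane",plane(cs,S(214,465),.006),plane(ct,T(168,452),.006))
print("large",ring(cs,[S(*p) for p in [(488,290),(510,350),(560,390),(630,407),(700,385),(753,310)]],.105))
print("large",ring(ct,[T(*p) for p in [(472,390),(484,440),(520,490),(620,522),(480,330),(700,500)]],.105))
print("midring",ring(ct,[T(*p) for p in [(168,332),(292,452),(166,575),(45,452)]],.09))
for p in [(38,57),(770,55),(785,590),(18,593)]: print("hob",plane(ct,T(*p),.006))
print("pepper",plane(ct,T(500,122),.006),plane(cs,S(440,125),.006))
E
python3 m.py
```

```text
mid [0.4362 0.3117 0.0034] gap 0.0006
potknob [0.6459 0.2715 0.1384] gap 0.0014
hL [0.6798 0.3798 0.0796] gap 0.0024
hR [0.61   0.1672 0.0693] gap 0.0015
ketknob [ 0.4844 -0.0249  0.1477] gap 0.0015
spout [0.4381 0.0812 0.1146] gap 0.0008
salt [0.3524 0.1221 0.0899] gap 0.0008
archF [0.4549 0.0332 0.194 ] gap 0.0018
archB [ 0.5175 -0.102   0.1622] gap 0.0024
mid plane [0.4348 0.3113 0.006 ] [0.4361 0.3115 0.006 ]
large (array([ 0.4824, -0.0205]), array([-0.0009, -0.0005, -0.0003,  0.0015, -0.0008, -0.0011]))
large (array([ 0.4806, -0.0195]), array([-0.    , -0.0003,  0.0003, -0.0018,  0.0019,  0.003 ]))
midring (array([0.436 , 0.3111]), array([0.0001, 0.0016, 0.0001, 0.0016]))
hob [0.7422 0.4156 0.006 ]
hob [ 0.7315 -0.1474  0.006 ]
hob [ 0.3254 -0.1415  0.006 ]
hob [0.3352 0.42   0.006 ]
pepper [0.6829 0.0611 0.006 ] [0.6786 0.0675 0.006 ]
```

Measured points fit the text: the middle and small zones are 213.5 mm apart, the pot knob is at 0.138 m, and the hob is 0.563 × 0.406 m. The kettle's body centre is about (0.484, -0.025) with yaw about 24.5°. Next I'll go above the kettle's handle.

```bash
python3 -m pendant '0.49 0.82 0.09 0 0 1 100;0.49 0.82 0.09 0 0 1 100;0.49 0.82 0.09 0 0 1 100;0.49 0.82 0.09 0 0 1 100;0.49 0.82 0.09 0 0 1 100;0.49 0.82 0.09 0 0 1 100;0.49 0.82 0.09 0 0 1 100;0.49 0.82 0.09 0 0 1 100;0.49 0.82 0.09 0 0 1 100;0.49 0.82 0.09 0 0 1 100;0.49 0.82 0.09 0 0 1 100;0.49 0.82 0.09 0 0 1 100;0.49 0.82 0.09 0 0 1 100;0.49 0.82 0.09 0 0 1 100;0.49 0.82 0.09 0 0 1 100;0.49 0.82 0.09 0 0 1 100;0.49 0.82 0.09 0 0 1 100;0.49 0.82 0.09 0 0 1 100;0.49 0.82 0.09 0 0 1 100;0.49 0.82 0.09 0 0 1 100' 30
python3 -m pendant '0 0 0 0 0 0.9 100;0 0 0 0 0 0.9 100;0 0 0 0 0 0.9 100;0 0 0 0 0 0.9 100;0 0 0 0 0 0 100;0 0 0 0 0 0 100'
python3 - <<'E'
from h import *
s=eyes.snapshot("scene");t=eyes.snapshot("top")
G=(.484,-.025,.24); print(proj(cam(s),G),proj(cam(t),G)); 
r=robot.sense(); print(R.from_quat(r["ee_rot"]).as_matrix()[:,1],r["ee_pos"],r["q"])
ims=[]
for q,(x,y) in ((s,(260,170)),(t,(250,170))):
    m=q["image"].copy(); cv2.drawMarker(m,tuple(int(round(v)) for v in proj(cam(q),G)),(255,0,0),0,6); ims.append(cv2.resize(m[y:y+150,x:x+133,::-1],None,fx=3,fy=3,interpolation=cv2.INTER_CUBIC))
cv2.imwrite("pics/a.png",np.hstack(ims))
E
```

```text
clock: 1.97
ee_pos: [0.4856, -0.0226, 0.3106]
ee_rot: [0.639, 0.769, -0.0, 0.0]
contact_force: [0.7, -0.6, -0.4]
opening: 0.0853
gripper_force: 0.0
clock: 2.47
ee_pos: [0.485, -0.0238, 0.3103]
ee_rot: [0.54, 0.842, -0.0, -0.0]
contact_force: [0.4, 0.1, 0.3]
opening: 0.0854
gripper_force: 0.0
[347.89586537 221.88587492] [338.21034714 247.91866487]
[ 9.08884160e-01  4.17048659e-01 -1.23925634e-05] [ 0.48506229 -0.02386192  0.3102956 ] [ 0.52943513  0.19998115 -0.61500233  1.55931019  0.11629608  1.41921327
  0.33644616]
```

View pics/a.png

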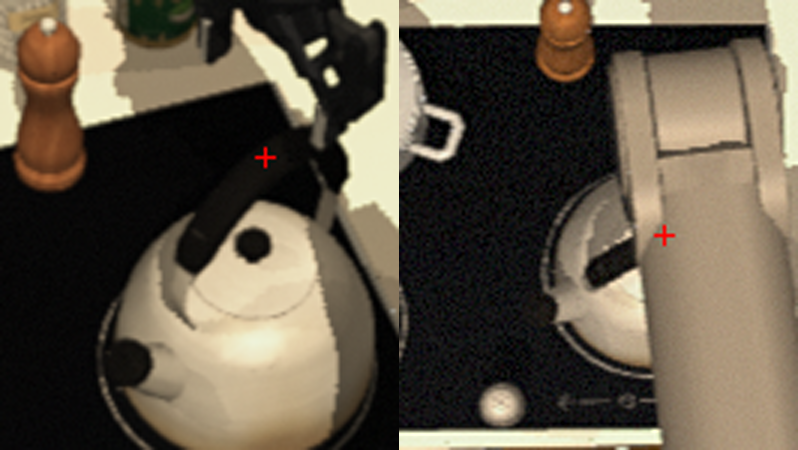

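The projected grip point (scene (348,222)) lies on the arch in both views, so I'll descend and close lightly.

```bash
python3 -m pendant '0 0 -0.4 0 0 0 100;0 0 -0.4 0 0 0 100;0 0 -0.4 0 0 0 100;0 0 -0.4 0 0 0 100;0 0 -0.4 0 0 0 100;0 0 -0.4 0 0 0 100;0 0 -0.2 0 0 0 100;0 0 0 0 0 0 100;0 0 0 0 0 0 100'
python3 -m pendant '0 0 0 0 0 0 60;0 0 0 0 0 0 60;0 0 0 0 0 0 45;0 0 0 0 0 0 45;0 0 0 0 0 0 30;0 0 0 0 0 0 30;0 0 0 0 0 0 15;0 0 0 0 0 0 15;0 0 0 0 0 0 0;0 0 0 0 0 0 0;0 0 0 0 0 0 0;0 0 0 0 0 0 0' 40
python3 - <<'E'
from h import *
r=robot.sense(); print(r["contact_force"],r["moment"],r["opening"],r["gripper_force"])
E
```

```text
clock: 3.32
ee_pos: [0.4851, -0.0238, 0.2324]
ee_rot: [0.539, 0.842, 0.0, -0.0]
contact_force: [-0.4, -0.7, 0.3]
opening: 0.0855
gripper_force: 0.0
clock: 4.32
ee_pos: [0.4848, -0.0242, 0.2326]
ee_rot: [0.539, 0.842, -0.001, -0.0]
contact_force: [-3.3, -2.0, 5.9]
opening: 0.0249
gripper_force: 40.2
[-3.30739023 -2.04089809  5.94686952] [-0.38639489  0.85590369  0.02838281] 0.02493485186940409 40.15918100718409
```

```bash
python3 -m pendant '0 0.1 0 0 0 0 0;0 0.2 0 0 0 0 0;0 0.3 0 0 0 0 0;0 0.3 0 0 0 0 0;0 0.2 0 0 0 0 0;0 0.1 0 0 0 0 0'
python3 - <<'E'
from h import *
r=robot.sense(); print(r["moment"],r["ee_rot"])
s=eyes.snapshot("scene"); crop(s["image"],200,170,200,150,4,"pics/b.png")
E
```

```text
clock: 4.82
ee_pos: [0.4857, 0.0131, 0.2326]
ee_rot: [0.539, 0.843, 0.0, 0.001]
contact_force: [-0.5, -6.1, 6.7]
opening: 0.0249
gripper_force: 40.3
[-1.02885146  0.09474206  0.06828517] [5.38693795e-01 8.42501154e-01 4.62725647e-04 7.66245099e-04]
```

View pics/b.png

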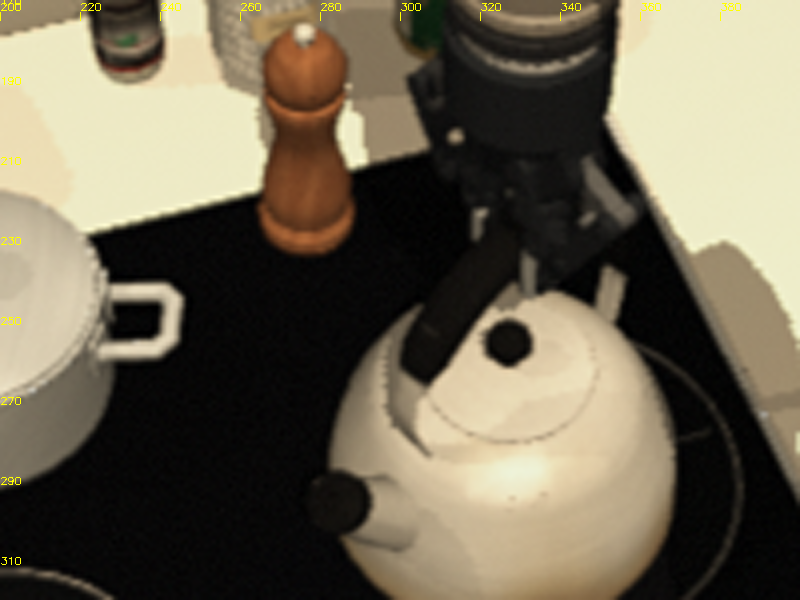

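The kettle (body now around (325,290) px) slides upright with the gripper. Continuing between the salt shaker and the pot handle.

```bash
python3 -m pendant '0 0.1 0 0 0 0 0;-0.01 0.2 0 0 0 0 0;-0.01 0.3 0 0 0 0 0;-0.01 0.3 0 0 0 0 0;-0.01 0.3 0 0 0 0 0;-0.01 0.3 0 0 0 0 0;-0.01 0.3 0 0 0 0 0;-0.01 0.3 0 0 0 0 0;-0.01 0.3 0 0 0 0 0;-0.01 0.3 0 0 0 0 0;-0.01 0.3 0 0 0 0 0;-0.01 0.3 0 0 0 0 0;-0.01 0.3 0 0 0 0 0;-0.05 0.3 0 0 0 0 0;-0.06 0.3 0 0 0 0 0;-0.07 0.3 0 0 0 0 0;-0.07 0.3 0 0 0 0 0;-0.07 0.2 0 0 0 0 0;-0.05 0.1 0 0 0 0 0'
python3 - <<'E'
from h import *
r=robot.sense(); print(r["moment"],r["ee_rot"])
E
```

```text
clock: 6.45
ee_pos: [0.4705, 0.1666, 0.2326]
ee_rot: [0.539, 0.843, 0.001, 0.0]
contact_force: [2.2, -3.8, 4.6]
opening: 0.025
gripper_force: 40.2
[-0.7423167  -0.43778044 -0.0089546 ] [5.38657316e-01 8.42524633e-01 6.78124372e-04 2.80257059e-04]
```

```bash
python3 -m pendant '-0.06 0.1 0 0 0 0 0;-0.07 0.2 0 0 0 0 0;-0.07 0.3 0 0 0 0 0;-0.07 0.3 0 0 0 0 0;-0.07 0.3 0 0 0 0 0;-0.07 0.3 0 0 0 0 0;-0.07 0.3 0 0 0 0 0;-0.07 0.3 0 0 0 0 0;-0.07 0.3 0 0 0 0 0;-0.07 0.3 0 0 0 0 0;-0.07 0.3 0 0 0 0 0;-0.07 0.3 0 0 0 0 0;-0.07 0.3 0 0 0 0 0;-0.06 0.3 0 0 0 0 0;-0.06 0.3 0 0 0 0 0;-0.06 0.3 0 0 0 0 0;-0.06 0.2 0 0 0 0 0;-0.04 0.1 0 0 0 0 0;0 0 0 0 0 0 0;0 0 0 0 0 0 0'
python3 - <<'E'
from h import *
s=eyes.snapshot("scene"); crop(s["image"],125,190,275,206,2.9,"pics/c.png")
E
```

```text
clock: 8.12
ee_pos: [0.4342, 0.3105, 0.2325]
ee_rot: [0.539, 0.842, 0.0, -0.001]
contact_force: [1.4, -2.2, 5.1]
opening: 0.0252
gripper_force: 40.4
```

View pics/c.png

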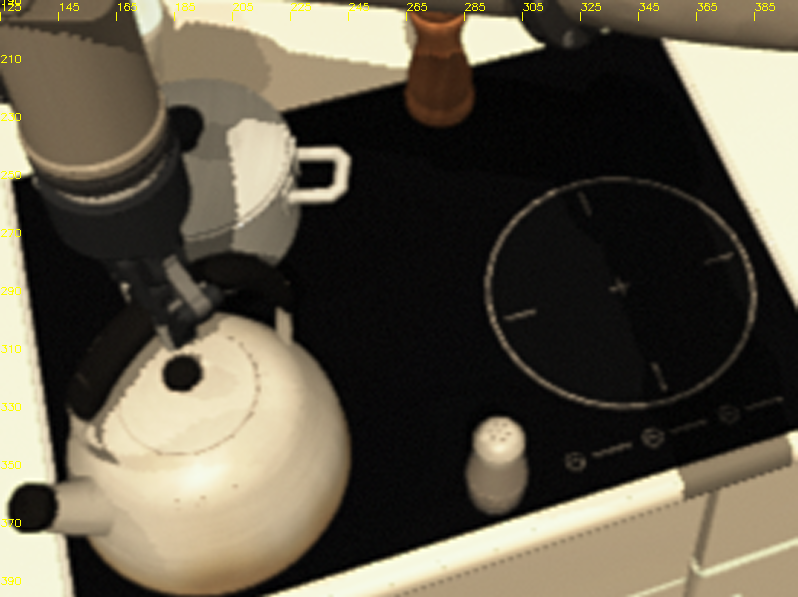

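Run:
```python
from h import *
c=cam(eyes.snapshot("scene")); S=lambda u,v:(125+u/2.9,190+v/2.9)
print(plane(c,S(182,370),.1477),plane(c,S(636,174),.1477),plane(c,S(619,288),.006))
# silhouette check: project base circle r96 and mid-belly edges
for z,r in((.03,.096),(.076,.086)):
  a=np.linspace(0,2*np.pi,72); p=np.array([proj(c,(.4345+r*np.cos(t),.3105+r*np.sin(t),z)) for t in a]); q=(p-[125,190])*2.9
  print(z,q.min(0),q.max(0))
```

```text
[0.43347877 0.31009828 0.1477    ] [ 0.4847364  -0.02422543  0.1477    ] [ 0.47960909 -0.01765275  0.006     ]
0.03 [ 70.97939481 331.34504618] [346.61931066 582.71784758]
0.076 [ 70.40193763 310.99290944] [326.08677239 540.93040873]
```

The kettle's lid knob is at (182,370) in the crop, which puts its axis at about (0.4335, 0.310), roughly 2 mm from the ring centre; the large zone's cross (619,288) gives (0.480, -0.018). I'll release the kettle, rise, and go over the pot's near handle.

```bash
python3 -m pendant '0.02 0.02 0 0 0 0 0;0.02 0.02 0 0 0 0 0;0 0 0 0 0 0 0;0 0 0 0 0 0 20;0 0 0 0 0 0 40;0 0 0 0 0 0 70;0 0 0 0 0 0 100;0 0 0 0 0 0 100;0 0 0 0 0 0 100;0 0 0 0 0 0 100;0 0 0.2 0 0 0 100;0 0 0.4 0 0 0 100;0 0 0.6 0 0 0 100;0 0 0.8 0 0 0 100;0 0 0.8 0 0 0 100;0 0 0.4 0 0 0 100'
python3 -m pendant '0.5 -0.36 0 0 0 -0.9 100;0.5 -0.36 0 0 0 -0.9 100;0.5 -0.36 0 0 0 -0.9 100;0.5 -0.36 0 0 0 -0.9 100;0.5 -0.36 0 0 0 -0.9 100;0.5 -0.36 0 0 0 -0.9 100;0.5 -0.36 0 0 0 -0.9 100;0.5 -0.36 0 0 0 -0.9 100;0.5 -0.36 0 0 0 -0.9 100;0.5 -0.36 0 0 0 -0.9 100;0.5 -0.36 -0.4 0 0 -0.9 100;0.5 -0.36 -0.6 0 0 -0.8 100;0 0 -0.6 0 0 0 100;0 0 -0.6 0 0 0 100;0 0 -0.6 0 0 0 100;0 0 0 0 0 0 100;0 0 0 0 0 0 100'
python3 - <<'E'
from h import *
r=robot.sense(); print(R.from_quat(r["ee_rot"]).as_matrix()[:,1],r["q"])
s=eyes.snapshot("scene");t=eyes.snapshot("top")
crop(s["image"],110,190,200,200,3,"pics/d1.png"); crop(t["image"],170,150,200,200,3,"pics/d2.png")
a,b=cv2.imread("pics/d1.png"),cv2.imread("pics/d2.png"); cv2.imwrite("pics/d.png",cv2.resize(np.hstack([a,b]),(800,400)))
E
```

```text
clock: 9.55
ee_pos: [0.4368, 0.3115, 0.3319]
ee_rot: [0.539, 0.842, 0.002, 0.001]
contact_force: [0.3, 0.8, 0.0]
opening: 0.0854
gripper_force: 0.0
clock: 10.97
ee_pos: [0.6158, 0.1806, 0.2437]
ee_rot: [0.809, 0.587, -0.001, -0.0]
contact_force: [0.8, 0.4, 0.0]
opening: 0.0853
gripper_force: 0.0
[ 0.95068454 -0.31015409 -0.00183105] [-0.00391607  0.56281642 -0.51768668  1.23330745  0.27017548  1.41482275
 -0.8117184 ]
```

View pics/d.png

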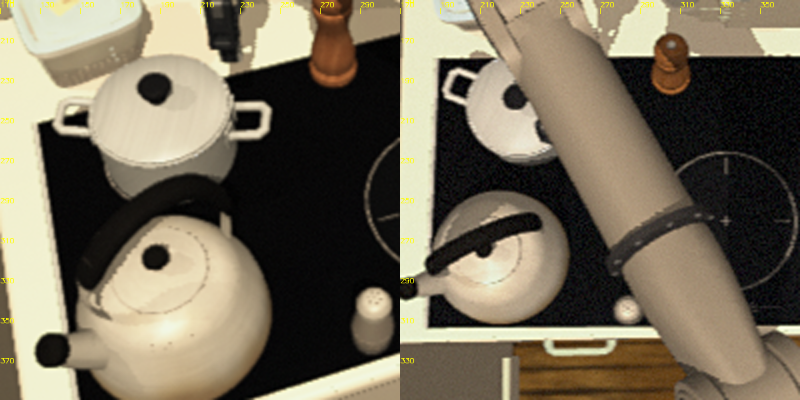

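The pot has not moved, and the kettle stands on the free ring. I'll check the right loop's points at handle height in both views, then descend.

Run:
```python
from h import *
cs,ct=cam(eyes.snapshot("scene")),cam(eyes.snapshot("top"))
S=lambda u,v:(125+u/2.9,190+v/2.9)
T=lambda u,v:(180+u/4,165+v/4)
for n,c,f,L in(("s",cs,S,[(320,152),(320,197),(343,174)]),("t",ct,T,[(340,164),(322,224),(357,204)])):
    for p in L: print(n,plane(c,f(*p),.080)[:2])
print("knob",plane(cs,S(181,118),.142),plane(ct,T(191,131),.142))
```

```text
s [0.62702489 0.17687038]
s [0.58581469 0.18732266]
s [0.60102779 0.1654653 ]
t [0.63464791 0.17539725]
t [0.59071301 0.1884183 ]
t [0.60485194 0.16324326]
knob [0.64258665 0.27082518 0.142     ] [0.6452102  0.27152672 0.142     ]
```

```bash
python3 -m pendant '-0.1 0 -0.6 0 0 0 100;0 0 -0.6 0 0 0 100;0 0 -0.6 0 0 0 100;0 0 -0.6 0 0 0 100;0 0 -0.5 0 0 0 100;0 0 -0.5 0 0 0 100;0 0 -0.4 0 0 0 100;0 0 -0.4 0 0 0 100;0 0 -0.4 0 0 0 100;0 0 -0.3 0 0 0 100;0 0 -0.3 0 0 0 100;0 0 -0.1 0 0 0 100;0 0 0 0 0 0 100'
python3 -m pendant '0 0 0 0 0 0 75;0 0 0 0 0 0 75;0 0 0 0 0 0 65;0 0 0 0 0 0 65;0 0 0 0 0 0 55;0 0 0 0 0 0 55;0 0 0 0 0 0 45;0 0 0 0 0 0 45;0 0 0 0 0 0 35;0 0 0 0 0 0 35;0 0 0 0 0 0 35' 50
python3 - <<'E'
from h import *
r=robot.sense(); print(r["moment"],r["q"])
E
```

```text
clock: 12.25
ee_pos: [0.6127, 0.1806, 0.0843]
ee_rot: [0.809, 0.587, -0.001, -0.0]
contact_force: [0.2, 0.3, 0.9]
opening: 0.0852
gripper_force: 0.0
clock: 13.17
ee_pos: [0.6133, 0.1812, 0.0862]
ee_rot: [0.809, 0.587, 0.0, 0.0]
contact_force: [-3.1, -0.3, 5.0]
opening: 0.0481
gripper_force: 51.7
[-0.05682089  0.46331855  0.08949206] [-0.00844755  0.67661981 -0.48289971  1.45332638  0.33358586  1.09279988
 -0.86944571]
```

Gripped at 48 mm, so the fingers are over the loop's width. Sliding the pot.

```bash
python3 -m pendant '-0.06 -0.11 0 0 0 0 35;-0.12 -0.22 0 0 0 0 35;-0.18 -0.32 0 0 0 0 35;-0.18 -0.32 0 0 0 0 35;-0.12 -0.22 0 0 0 0 35;-0.06 -0.11 0 0 0 0 35;0 0 0 0 0 0 35'
python3 - <<'E'
from h import *
r=robot.sense(); print(r["moment"],r["ee_rot"])
s=eyes.snapshot("scene"); crop(s["image"],110,190,275,206,2.9,"pics/e.png")
E
```

```text
clock: 13.75
ee_pos: [0.5919, 0.1406, 0.0862]
ee_rot: [0.81, 0.587, 0.0, 0.001]
contact_force: [-0.5, 2.1, 6.2]
opening: 0.0484
gripper_force: 52.1
[ 0.43886529 -0.13700427 -0.08839787] [8.09735136e-01 5.86795054e-01 4.19757291e-04 6.31173218e-04]
```

View pics/e.png

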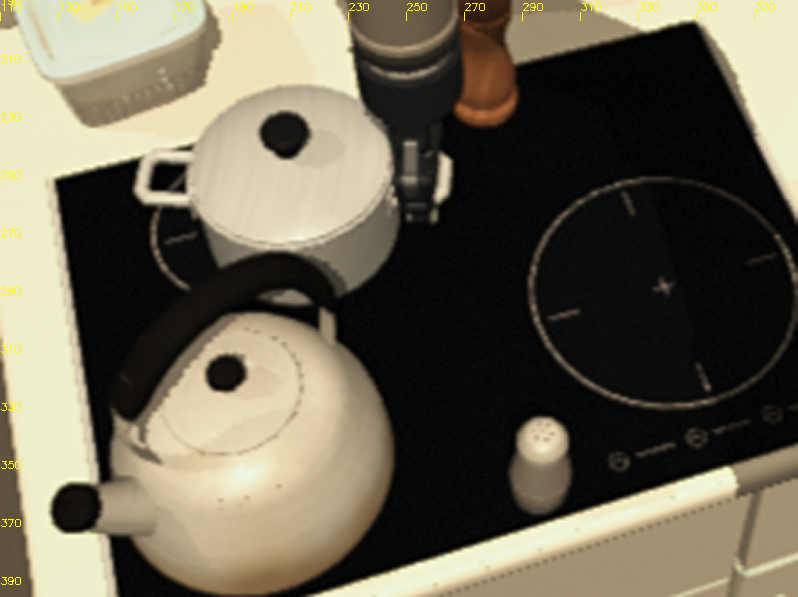

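The pot follows upright (knob at (284,133) in the crop) and clear of the kettle. Sliding on.

```bash
python3 -m pendant '-0.1 -0.18 0 0 0 0 35;-0.18 -0.32 0 0 0 0 35;-0.18 -0.32 0 0 0 0 35;-0.18 -0.32 0 0 0 0 35;-0.18 -0.32 0 0 0 0 35;-0.18 -0.32 0 0 0 0 35;-0.18 -0.32 0 0 0 0 35;-0.18 -0.32 0 0 0 0 35;-0.18 -0.32 0 0 0 0 35;-0.18 -0.32 0 0 0 0 35;-0.18 -0.32 0 0 0 0 35;-0.18 -0.32 0 0 0 0 35;-0.18 -0.32 0 0 0 0 35;-0.18 -0.32 0 0 0 0 35;-0.18 -0.32 0 0 0 0 35'
python3 -m pendant '-0.18 -0.32 0 0 0 0 35;-0.18 -0.32 0 0 0 0 35;-0.18 -0.32 0 0 0 0 35;-0.18 -0.32 0 0 0 0 35;-0.18 -0.32 0 0 0 0 35;-0.18 -0.32 0 0 0 0 35;-0.18 -0.32 0 0 0 0 35;-0.18 -0.32 0 0 0 0 35;-0.18 -0.32 0 0 0 0 35;-0.18 -0.32 0 0 0 0 35;-0.14 -0.26 0 0 0 0 35;-0.08 -0.16 0 0 0 0 35;-0.04 -0.1 0 0 0 0 35;0 0 0 0 0 0 35;0 0 0 0 0 0 35'
python3 - <<'E'
from h import *
r=robot.sense(); print(r["moment"],r["ee_rot"])
s=eyes.snapshot("scene"); crop(s["image"],125,190,275,206,2.9,"pics/f.png")
E
```

```text
clock: 15.05
ee_pos: [0.5129, 0.0018, 0.0858]
ee_rot: [0.809, 0.587, 0.001, 0.0]
contact_force: [2.3, 4.9, 6.2]
opening: 0.0484
gripper_force: 52.0
clock: 16.3
ee_pos: [0.4501, -0.1101, 0.0856]
ee_rot: [0.81, 0.587, -0.001, -0.0]
contact_force: [0.9, 3.3, 8.8]
opening: 0.0481
gripper_force: 52.2
[ 0.69686736 -0.29876141  0.01251649] [ 8.09665342e-01  5.86891436e-01 -6.09005790e-04 -3.24107702e-04]
```

View pics/f.png

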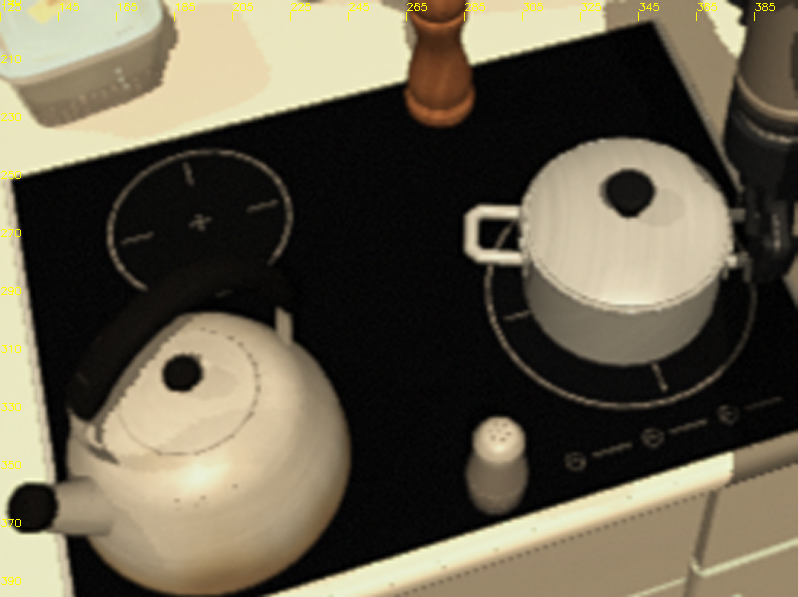

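Run:
```python
from h import *
from scipy.optimize import least_squares
c=cam(eyes.snapshot("scene")); S=lambda u,v:(125+u/2.9,190+v/2.9)
print(plane(c,S(629,183),.142)[:2])
for pts,r in (([(535,335),(570,355),(622,365),(675,352),(705,335)],.075),([(488,290),(510,350),(560,390),(630,407),(700,385),(753,310)],.105)):
    X=np.array([plane(c,S(*p),.006)[:2] for p in pts]); f=least_squares(lambda p:np.hypot(*(X-p).T)-r,X.mean(0)+[.03,0]); print(f.x,f.fun)
```

```text
[ 0.48271226 -0.01846553]
[ 0.48374885 -0.01787611] [ 0.00438176 -0.00101508 -0.00317598 -0.00153619  0.00482073]
[ 0.48242211 -0.02045623] [-0.00089383 -0.00045742 -0.00030853  0.00145608 -0.00075392 -0.0010746 ]
```

The pot is centred to about 3 mm. Releasing and rising.

```bash
python3 -m pendant '0 0 0 0 0 0 60;0 0 0 0 0 0 70;0 0 0 0 0 0 85;0 0 0 0 0 0 100;0 0 0 0 0 0 100;0 0 0 0 0 0 100;0 0 0 0 0 0 100;0 0 0 0 0 0 100;0 0 0.1 0 0 0 100;0 0 0.2 0 0 0 100;0 0 0.4 0 0 0 100;0 0 0.6 0 0 0 100;0 0 0.8 0 0 0 100;0 0 0.8 0 0 0 100;0 0 0.8 0 0 0 100;0 0 0.6 0 0 0 100;0 0 0 0 0 0 100;0 0 0 0 0 0 100'
python3 - <<'E'
from h import *
s=eyes.snapshot("scene"); crop(s["image"],125,190,275,206,2.9,"pics/g.png")
E
```

```text
clock: 17.9
ee_pos: [0.452, -0.1096, 0.2158]
ee_rot: [0.809, 0.587, 0.001, 0.001]
contact_force: [-1.9, 0.5, -0.5]
opening: 0.0855
gripper_force: 0.0
```

View pics/g.png

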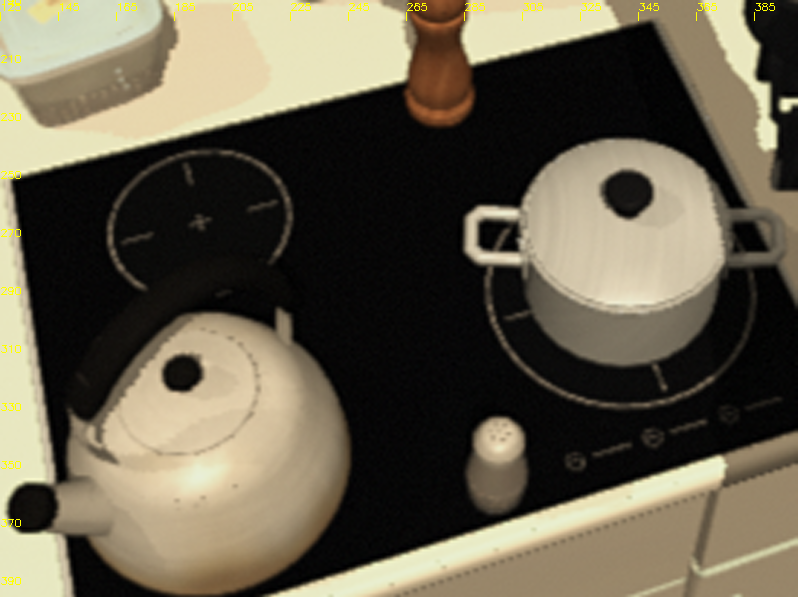

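The pot stands released on the large ring (knob at (628,190) in the crop), the kettle is on the middle ring, and the gripper is clear. Handing in.

```bash
python3 -c "
from rig import robot
print(robot.close_job())"
```

```text
the job is handed in; nothing more can be done
None
```

I slid the kettle onto the middle-sized zone and the pot onto the large zone, each measured within about 3 mm of centre and released flat; the job is handed in, but no verdict came back.

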